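Timer onto the sloped desk stand

TASK

Set the countdown timer on the sloped stand so that it can be read from the front: flat on its back on the slope, in the middle, its button edge down against the cleat that stops it sliding off, and its display edge uphill. Let go of it there.

Things in the scene. Friction and masses are not known exactly. Their poses are not given: they have to be found in the camera images.
- timer_center (a point): Countdown timer: loose flat off-white square block, display and buttons on its upper face, 64 x 64 x 16 mm thick, 0.07 kg, lying on its back. This point is its centre, 8 mm above its underside. Axes: z out of the face (up at the start), x in the face from the button edge to the display edge, y across. Grip it across y, 64 mm.
- timer_head (a point): Middle of the timer's display edge, half-way up its thickness: 32 mm from the centre along the timer's x.
- bed: Bed of the fixed stand: smooth plate 120 mm wide, open at both sides, rising 25 degrees, with a dark cleat (bar 10 mm high) along its low front edge; the timer slides down to it. Origin: on the plate's face, mid-width, at the cleat's uphill foot, 22 mm above the worktop. x up the slope (plate ends at 96 mm), y left along the cleat, z out of the plate. Timer fully home: centre at (32, 0, 8) mm.

How it is judged:
At the end, for the whole second after the job is handed in: The timer lies flat on the bed (within 6 degrees), face up, display edge uphill, its centre within 20 mm of the middle of the cleat and no more than 12 mm up the slope from fully home, its edge along the cleat within 11 degrees, at rest (x of timer_center in the frame of bed between 0.026 and 0.044 m and y of timer_center in the frame of bed between -0.02 and 0.02 m and z of timer_center in the frame of bed below 0.012 m and angle between the z axis of timer_center and the z axis of bed, either way round below 0.1 rad and angle between timer_center's own z axis and vertical below 0.8 rad and angle between the x axis of timer_center and the x axis of bed, either way round below 0.2 rad and x of timer_head in the frame of bed above 0.05 m and linear speed of timer below 0.02 m/s); the robot touches nothing.
It also fails if it takes over 29 s, if anything falls off the work surface, if the arm or the gripper's body presses on something with over 40 N, if the wrist force passes 120 N, or if a joint passes its speed limit or range.

ROBOT

A 6-joint arm with a two-finger parallel gripper is mounted at the origin on a cart in front of the work surface, level with it; the furniture and walls round the work are solid. World frame = base frame: x ahead of the robot, y to its left, z up, the work surface at z = 0. Lengths are in m, angles in rad, forces in N, time in s.
With the tool pointing down it reaches from about 0.3 to 0.775 m from the base axis. Payload 14.6 kg.
Tool frame: the origin (TCP) lies between the finger pads; the fingertips stand arm.tip_extent ahead of it and the grasp point (between the pads) lies 6 mm ahead of it (arm.tip_extent is the distance from the TCP to the fingertips, in m); x points along the fingers, z is the direction in which the jaws open and shut, and the axes are right-handed (so a half turn about x gives the same grasp; the last joint's range is limited). The gripper opens to 85 mm and grips with 20 to 120 N. Pads are 22 mm wide; open, the fingers measure 114 mm over their backs; the gripper's body (76 mm by 85 mm) begins 54 mm behind the grasp point. The pads swing forward as they close: fully open they stand 13 mm farther back than shut.
Start: joints at [-1.237, 0.3, 1.521, -0, 1.321, -0.067], TCP at [0.215, -0.506, 0.256] pointing down, gripper open.
Joint ranges: [-3.03, 3.03], [-0.79, 2.21], [0.23, 2.52], [-1.04, 4.18], [0, 3.07], [-2.55, 2.55]. Speed limits (rad/s): [2.22, 2.22, 2.57, 3.14, 3.14, 3.14].

INTERFACE

Orientations are given as a rotation vector (axis times angle).
In Python, from workcell import arm gives the robot as it stands.
- The arm moves only by the tool send_rows, never from a script. Its argument "motion" is a list of rows, each an object of numbers: "x", "y", "z": the shift along the tool's x, y, z in cm; "rx", "ry", "rz": the turn, a rotation vector about the tool's x, y, z in rad; "grip": the opening, from 0 (shut) to 1 (fully open). In form: [{"x": .., "y": .., "z": .., "rx": .., "ry": .., "rz": .., "grip": ..}, ...]. A call has 1 to 20 rows; each row is the pose to reach, as a shift and turn from the pose commanded when the call began, along the tool's axes at that moment; what a row does not reach only later rows make up. A row lasts 1/8 s, in which the tool goes at most 62.5 mm and 10.7 degrees, less where a joint would pass 70% of its speed; a pose out of reach is approached as far as the arm can. A call with a gripper value outside its range is refused whole. The fingers move at their own pace and stop on an object; "force" is the grip in N (left out, the last holds). Time passes only in rows, so rows that repeat a pose let the fingers close. It gives the time, the measured TCP pose, the force and the opening at its end, in the units of the state.
- arm.state(): the state, without advancing time (a new reading comes with each control period).
- arm.capture(name): name is "side" or "top" or "wrist"; returns a dict with "img" (400x640x3 uint8, red, green, blue), "depth" (400x640 float32, m along the optical axis (not along the pixel's ray), 0 where there is no reading), "camera_matrix" (3x3 intrinsics, pixels), "rvec" (rotation vector, rad) and "tvec" (3), from world to camera coordinates, as OpenCV has them. Camera axes: x right, y down, z forward; pixel columns grow to the right and rows downward; lengths in m; the calibration is good to about 2 mm. A picture is of the moment at which its call begins.
- arm.finish_job(): hands the job in, once; it reports no verdict.
The state is a dict: "t": time; "qpos": joint angles; "dq": joint speeds; "joint_efforts": joint torques, N m; "tool_pos": TCP position; "orientation": TCP orientation; "ft_force": force on the tool from outside, world axes, zero at the start; "torque": the same for the moment, N m; "opening": opening from 0.0 (shut) to 1.0 (fully open).
Only numpy, scipy, OpenCV 4.12 (cv2) and the standard library are available. Lean on these libraries where they do the work, as an engineer would, in place of code of your own. Each camera call takes 0.05 s, during which the arm holds its last target.

## Working session

There is one attempt and no reset: what is moved stays moved. The work goes in short steps, Python scripts to look and compute and a tool call to move; the robot and the scene stay as the last step left them, time stands still between calls to the robot, and variables do not carry over. Pictures are saved under pics/ and viewed, and the job is handed in when it is done.

Besides the shell and the picture viewer there is one more tool, called after ">>>" as name(argument=value, ...) on one line, values as JSON. send_rows: Moves the arm, as the interface text tells. Its arguments: {"type":"object","properties":{"motion":{"type":"array"},"force":{"type":"number"}},"required":["motion"]}

```bash
ls; mkdir -p pics; python3 - <<'E'
from workcell import arm
import cv2,numpy as np
print(arm.state(), arm.tip_extent)
for n in ["side","top","wrist"]:
    c=arm.capture(n); np.savez(f"c0_{n}.npz",**c)
    cv2.imwrite(f"pics/0_{n}.png",c["img"][:,:,::-1]); print(n,c["camera_matrix"].round(1).tolist(),c["rvec"],c["tvec"],c["depth"].min(),c["depth"].max())
E
```

```text
pics
{'t': 0.0, 'qpos': array([-1.23662392e+00,  3.00484488e-01,  1.52158230e+00,  1.77442926e-05,
        1.32067290e+00, -6.66343521e-02]), 'dq': array([ 0.00058265,  0.00083863,  0.00059911, -0.00035742,  0.0004431 ,
        0.00074197]), 'joint_efforts': array([-1.08929249e-03, -5.43492651e+01, -3.61793661e+01, -1.46865746e-04,
        4.00352219e-03,  2.58573237e-05]), 'tool_pos': array([ 0.21450696, -0.50623002,  0.25571343]), 'orientation': array([ 0.90980063,  1.37348895, -0.90863269]), 'ft_force': array([-0.3102157 , -0.38776109, -0.17869072]), 'torque': array([ 0.01063824, -0.0313324 , -0.00837021]), 'opening': 0.9998372463595542} 0.025
side [[390.1, 0.0, 318.4], [0.0, 390.1, 196.4], [0.0, 0.0, 1.0]] [ 1.8806607  -0.93901725  0.56416355] [-0.53396525  0.13184609  0.7011533 ] 0.0 2.1534572
top [[420.5, 0.0, 317.2], [0.0, 420.5, 191.9], [0.0, 0.0, 1.0]] [ 2.12546249 -2.12063522  0.21554635] [-0.28227928  0.48194301  0.80388491] 0.0 1.767592
wrist [[285.8, 0.0, 317.2], [0.0, 285.8, 203.2], [0.0, 0.0, 1.0]] [-2.38008206  1.57515259  0.2630508 ] [-0.55068383 -0.0419733   0.38024802] 0.0 1.7703322
```

View pics/0_side.png

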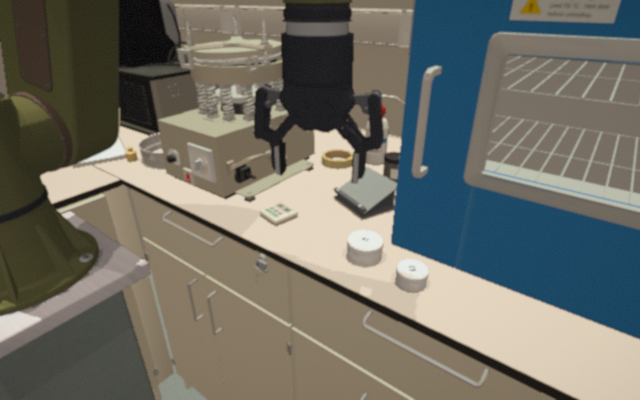

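View pics/0_top.png

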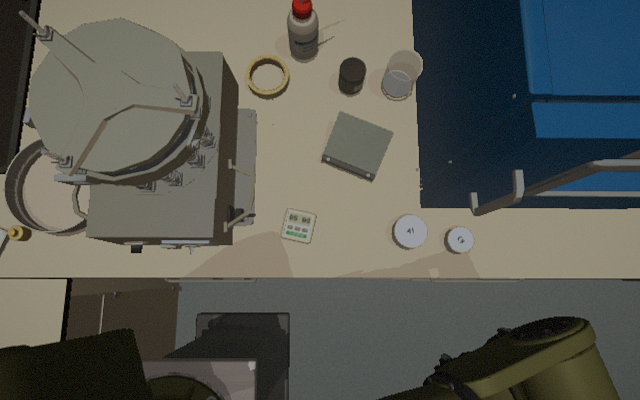

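View pics/0_wrist.png

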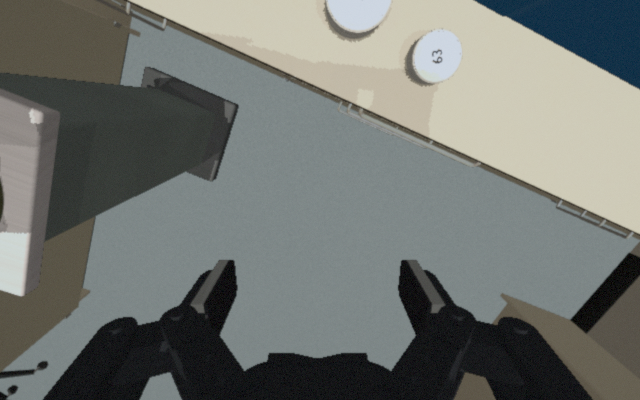

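```bash
cat > h.py <<'E'
import numpy as np,cv2
def load(f): return dict(np.load(f))
def pose(c):
    R=cv2.Rodrigues(c["rvec"])[0]; return R,c["tvec"].reshape(3)
def bp(c,u,v,d=None):
    R,t=pose(c);K=c["camera_matrix"]
    if d is None: d=c["depth"][int(round(v)),int(round(u))]
    p=np.linalg.inv(K)@np.array([u,v,1.])*d
    return R.T@(p-t)
def cloud(c):
    R,t=pose(c);K=c["camera_matrix"];h,w=c["depth"].shape
    u,v=np.meshgrid(np.arange(w),np.arange(h))
    p=np.stack([(u-K[0,2])/K[0,0],(v-K[1,2])/K[1,1],np.ones_like(u)],-1)*c["depth"][...,None]
    return (p-t)@R
def ray(c,u,v,z):
    R,t=pose(c);K=c["camera_matrix"]
    o=-R.T@t; d=R.T@np.linalg.inv(K)@np.array([u,v,1.]); return o+d*(z-o[2])/d[2]
def proj(c,P): return cv2.projectPoints(np.atleast_2d(np.array(P,float)),c["rvec"],c["tvec"],c["camera_matrix"],None)[0].reshape(-1,2)
E
python3 - <<'E'
from h import *
c=load("c0_top.npz");s=load("c0_side.npz")
P=cloud(c)
for n,(u,v) in dict(timer=(298,226),table=(330,210),stand=(358,147),st_tl=(343,115),st_tr=(388,128),st_bl=(326,157),st_br=(372,176),cab=(560,160),cab2=(440,150),mach=(210,200),machtop=(120,100),bottle=(302,10),jar=(351,75),cupA=(410,230),glass=(402,70),plate=(246,150)).items(): print(n,P[v,u].round(3))
i=c["img"][:,:,::-1]; cv2.imwrite("pics/1_top.png",cv2.resize(i[90:260,260:440],None,fx=4,fy=3.5,interpolation=cv2.INTER_CUBIC))
i=s["img"][:,:,::-1]; cv2.imwrite("pics/1_side.png",cv2.resize(i[150:240,240:420],None,fx=4,fy=4,interpolation=cv2.INTER_CUBIC))
E
```

```text
timer [ 0.416 -0.242  0.019]
table [ 0.453 -0.309 -0.   ]
stand [ 0.58  -0.366  0.04 ]
st_tl [ 0.643 -0.334  0.06 ]
st_tr [ 0.636 -0.438  0.   ]
st_bl [ 0.561 -0.3    0.031]
st_br [ 0.52  -0.396  0.03 ]
cab [ 0.456 -0.574  0.391]
cab2 [ 0.533 -0.496  0.176]
mach [ 0.445 -0.095  0.166]
machtop [ 0.555 -0.006  0.335]
bottle [ 0.814 -0.251  0.162]
jar [ 0.727 -0.351  0.071]
cupA [ 0.407 -0.468  0.04 ]
glass [ 0.772 -0.472  0.007]
plate [ 0.578 -0.129  0.021]
```

View pics/1_top.png

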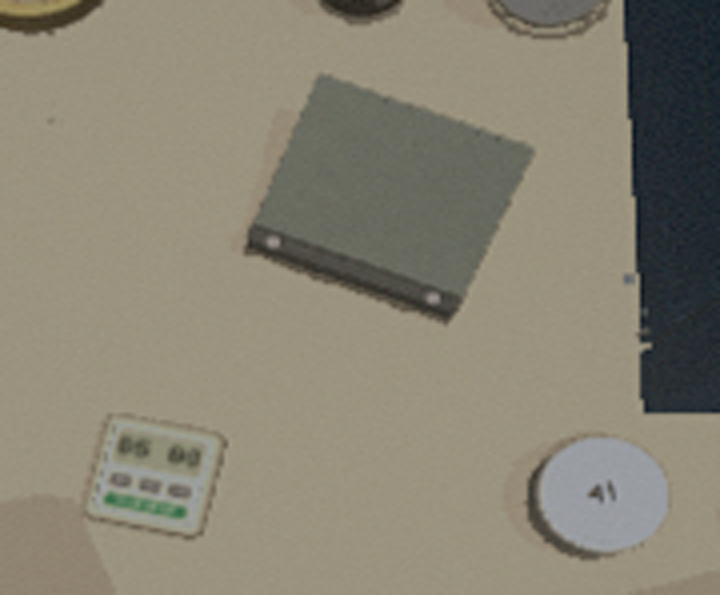

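View pics/1_side.png

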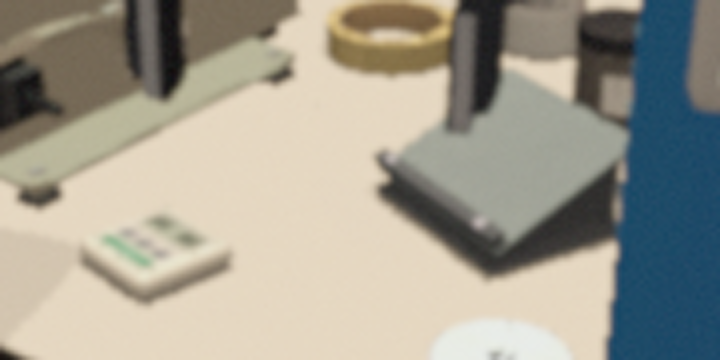

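```bash
cat > meas.py <<'E'
from h import *
def plane(p):
    m=p.mean(0);n=np.linalg.svd(p-m)[2][2]; n*=np.sign(n[2]); return m,n
def timer(c,roi):
    P=cloud(c);u0,v0,u1,v1=roi
    m=np.zeros(P.shape[:2],np.uint8)
    ok=(P[...,2]>0.009)&(P[...,2]<0.026)
    m[v0:v1,u0:u1]=ok[v0:v1,u0:u1]
    k,l,st,_=cv2.connectedComponentsWithStats(m); i=1+np.argmax(st[1:,4]); m=(l==i).astype(np.uint8)
    return m,P
E
python3 - <<'E'
from meas import *
for n,roi in (("top",(275,200,325,250)),("side",(250,195,305,230))):
    c=load(f"c0_{n}.npz"); m,P=timer(c,roi)
    z=np.median(P[m>0][:,2]); cnt=max(cv2.findContours(m,0,cv2.CHAIN_APPROX_NONE)[0],key=cv2.contourArea)
    q=np.array([ray(c,*p,z)[:2] for p in cnt[:,0].astype(float)])
    r=cv2.minAreaRect((q*1000).astype(np.float32)); print(n,m.sum(),z,r, np.percentile(P[m>0][:,2],[5,95]))
# stand
for n,roi in (("top",(318,105,398,185)),("side",(330,160,400,220))):
    c=load(f"c0_{n}.npz");P=cloud(c);hsv=cv2.cvtColor(c["img"],cv2.COLOR_RGB2HSV)
    u0,v0,u1,v1=roi;m=np.zeros(P.shape[:2],bool);m[v0:v1,u0:u1]=True
    print(n,"stand col",hsv[147,358] if n=="top" else hsv[188,368])
    m&=(P[...,2]>0.03)&(P[...,2]<0.08)&(P[...,0]>.52)&(P[...,0]<.68)&(P[...,1]<-.28)&(P[...,1]>-.45)
    p=P[m]; 
    for _ in range(5):
        o,nn=plane(p); p=p[abs((p-o)@nn)<0.003]
    print(len(p),o,nn,"slope",np.degrees(np.arccos(nn[2])),"uphill az",np.degrees(np.arctan2(-nn[1],-nn[0])))
E
```

```text
top 933 0.016948788265636797 ((418.60736083984375, -242.18817138671875), (63.65940856933594, 63.79417419433594), 77.65476989746094) [0.0133547  0.01941858]
side 468 0.015479984626532117 ((413.5090637207031, -247.702880859375), (70.739501953125, 66.48604583740234), 77.59220886230469) [0.01029598 0.01709232]
top stand col [ 42  30 110]
1915 [ 0.59728529 -0.36939973  0.04733352] [-0.37650846  0.1571103   0.91299383] slope 24.077588261983628 uphill az -22.649911016523305
side stand col [ 37  20 165]
930 [ 0.59368963 -0.37755753  0.04523512] [-0.38439071  0.15854444  0.90945448] slope 24.569927344754635 uphill az -22.414016876868203
```

```bash
cat >> h.py <<'E'
from scipy.spatial.transform import Rotation as Ro
def rel(st,pos,Rt):
    R0=Ro.from_rotvec(st["orientation"]); Rt=Ro.from_matrix(Rt)
    return (R0.inv().apply(np.array(pos)-st["tool_pos"])*100).round(2), (R0.inv()*Rt).as_rotvec().round(3)
def down(yaw,sgn=1):  # jaws along y of frame with given yaw
    z=sgn*np.array([-np.sin(yaw),np.cos(yaw),0]); x=np.array([0,0,-1.]); return np.c_[x,np.cross(z,x),z]
E
python3 - <<'E'
from h import *
from workcell import arm
s=arm.state(); R0=Ro.from_rotvec(s["orientation"]); print(R0.as_matrix().round(3), arm.tip_extent)
c=load("c0_wrist.npz");R,t=pose(c); cp=-R.T@t
print("cam in tool",R0.inv().apply(cp-s["tool_pos"]),"\ncam axes in tool",R0.inv().as_matrix()@R.T)
y=np.radians(-12.4)
for sg in(1,-1): print(sg,rel(s,(.417,-.243,.16),down(y,sg)))
E
```

```text
[[-0.     0.921  0.39 ]
 [ 0.001  0.39  -0.921]
 [-1.     0.    -0.001]] 0.025
cam in tool [-0.11734587  0.08419698  0.00072579] 
cam axes in tool [[-8.22489384e-04 -3.24834955e-01  9.45770361e-01]
 [ 7.19404057e-04 -9.45770628e-01 -3.24834421e-01]
 [ 9.99999403e-01  4.13218172e-04  1.01157389e-03]]
1 (array([  9.6 ,  28.91, -16.33]), array([-2.524e+00, -0.000e+00, -1.000e-03]))
-1 (array([  9.6 ,  28.91, -16.33]), array([ 0.617, -0.001,  0.   ]))
```

>>> send_rows(motion=[{"x":0,"y":5,"z":-1.6,"rx":0.1,"grip":1},{"x":0,"y":10,"z":-3.3,"rx":0.2,"grip":1},{"x":0,"y":15,"z":-5,"rx":0.3,"grip":1},{"x":0,"y":20,"z":-6.6,"rx":0.4,"grip":1},{"x":0,"y":25,"z":-8.2,"rx":0.51,"grip":1},{"x":0,"y":29.7,"z":-9.8,"rx":0.617,"grip":1},{"x":0,"y":29.7,"z":-9.8,"rx":0.617,"grip":1},{"x":0,"y":29.7,"z":-9.8,"rx":0.617,"grip":1},{"x":0,"y":29.7,"z":-9.8,"rx":0.617,"grip":1}])

```text
invalid input
```

```bash
python3 - <<'E'
from workcell import arm
import cv2,numpy as np
s=arm.state();print(s["t"],s["tool_pos"],s["dq"].round(3),s["qpos"].round(3))
c=arm.capture("wrist"); np.savez("c1_wrist.npz",**c); cv2.imwrite("pics/2_wrist.png",c["img"][:,:,::-1])
E
```

```text
0.15 [ 0.21452269 -0.5062532   0.25585598] [ 0.001 -0.001 -0.002 -0.001 -0.    -0.001] [-1.237  0.3    1.521 -0.     1.321 -0.067]
```

View pics/2_wrist.png

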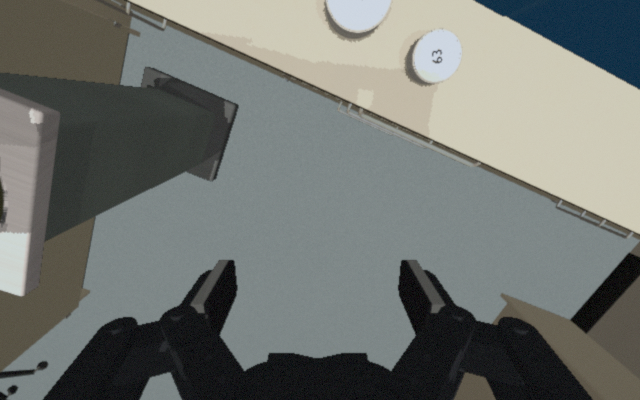

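The move was refused and the picture is unchanged: the view still shows the start pose. All keys are probably required, so I'll resend with every one.

>>> send_rows(motion=[{"x":0,"y":5,"z":-1.6,"rx":0.1,"ry":0,"rz":0,"grip":1},{"x":0,"y":10,"z":-3.3,"rx":0.2,"ry":0,"rz":0,"grip":1},{"x":0,"y":15,"z":-5,"rx":0.3,"ry":0,"rz":0,"grip":1},{"x":0,"y":20,"z":-6.6,"rx":0.4,"ry":0,"rz":0,"grip":1},{"x":0,"y":25,"z":-8.2,"rx":0.51,"ry":0,"rz":0,"grip":1},{"x":0,"y":29.7,"z":-9.8,"rx":0.617,"ry":0,"rz":0,"grip":1},{"x":0,"y":29.7,"z":-9.8,"rx":0.617,"ry":0,"rz":0,"grip":1},{"x":0,"y":29.7,"z":-9.8,"rx":0.617,"ry":0,"rz":0,"grip":1},{"x":0,"y":29.7,"z":-9.8,"rx":0.617,"ry":0,"rz":0,"grip":1}])

```text
t: 1.32
tool_pos: [0.4491, -0.301, 0.2563]
orientation: [1.367, 1.099, -1.367]
ft_force: [0.9, -1.0, -0.7]
opening: 0.998
```

```bash
python3 - <<'E'
from workcell import arm
import cv2,numpy as np
s=arm.state();print(s["t"],s["tool_pos"],s["dq"].round(3),s["qpos"].round(3))
c=arm.capture("wrist"); np.savez("c1_wrist.npz",**c); cv2.imwrite("pics/3_wrist.png",c["img"][:,:,::-1])
E
```

```text
1.325 [ 0.44913637 -0.30102757  0.25626207] [-0.004  0.001 -0.001  0.002 -0.002  0.003] [-0.658  0.279  1.548 -0.     1.315  1.13 ]
```

View pics/3_wrist.png

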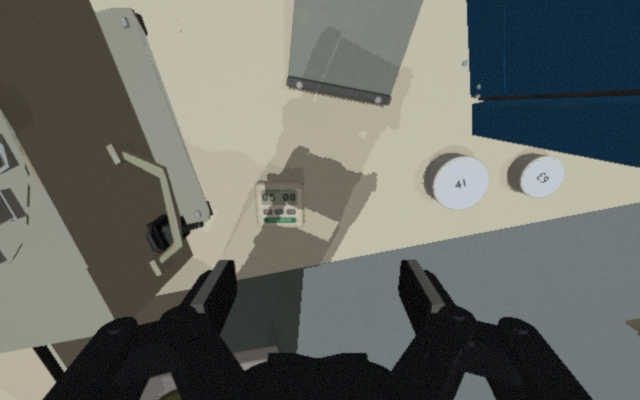

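```bash
python3 - <<'E'
from meas import *
c=load("c1_wrist.npz"); m,P=timer(c,(250,175,310,235))
z=np.median(P[m>0][:,2]); cnt=max(cv2.findContours(m,0,cv2.CHAIN_APPROX_NONE)[0],key=cv2.contourArea)
q=np.array([ray(c,*p,z)[:2] for p in cnt[:,0].astype(float)])
print("wrist",m.sum(),z,cv2.minAreaRect((q*1000).astype(np.float32)))
pl=[]
def fit(c,roi):
    P=cloud(c);u0,v0,u1,v1=roi;m=np.zeros(P.shape[:2],bool);m[v0:v1,u0:u1]=True
    m&=(P[...,2]>0.03)&(P[...,2]<0.08)&(P[...,0]>.52)&(P[...,0]<.68)&(P[...,1]<-.28)&(P[...,1]>-.45)
    p=P[m]
    for _ in range(8): o,n=plane(p); p=p[abs((p-o)@n)<0.003]
    return o,n,p
def edges(c,o,n,name,roi):
    # rays of all ROI pixels to the plane, in a provisional bed frame
    R,t=pose(c);K=c["camera_matrix"];u0,v0,u1,v1=roi
    u,v=np.meshgrid(np.arange(u0,u1),np.arange(v0,v1))
    d=np.stack([(u-K[0,2])/K[0,0],(v-K[1,2])/K[1,1],np.ones_like(u)],-1)@R; O=-R.T@t
    X=O+d*(((o-O)@n)/(d@n))[...,None]
    return X,c["img"][v0:v1,u0:u1]
for f,roi in(("c1_wrist",(270,0,430,115)),("c0_top",(310,100,405,190))):
    c=load(f+".npz"); o,n,p=fit(c,roi)
    az=np.arctan2(-n[1],-n[0]); print(f,len(p),o.round(4),n.round(4),"slope",np.degrees(np.arccos(n[2])),"az",np.degrees(az))
    h=np.array([np.cos(az),np.sin(az),0]);xs=h*n[2]+np.array([0,0,np.hypot(n[0],n[1])]);ys=np.cross(n,xs)
    # foot: plane at z=.022
    base=o+xs*((.022-o[2])/xs[2])
    a=(p-base)@xs;b=(p-base)@ys
    print(" extent x",np.percentile(a,[0.5,99.5]).round(4)," y",np.percentile(b,[0.5,1,99,99.5]).round(4))
    i=c["img"][roi[1]:roi[3],roi[0]:roi[2],::-1];cv2.imwrite("pics/4_"+f+".png",cv2.resize(i,None,fx=4.5,fy=4.5,interpolation=cv2.INTER_CUBIC))
E
```

```text
wrist 2153 0.016315930649685822 ((419.9844970703125, -244.27935791015625), (62.82326126098633, 63.13090896606445), 77.58792114257812)
c1_wrist 8098 [ 0.5906 -0.3711  0.0441] [-0.3877  0.1616  0.9075] slope 24.837173760176583 az -22.630441871906314
 extent x [0.0187 0.0881]  y [-0.0558 -0.0552  0.0617  0.0624]
c0_top 1915 [ 0.5973 -0.3694  0.0473] [-0.3765  0.1571  0.913 ] slope 24.077588261983628 az -22.649911016523305
 extent x [0.0198 0.0999]  y [-0.059  -0.0584  0.0589  0.0595]
```

View pics/4_c1_wrist.png

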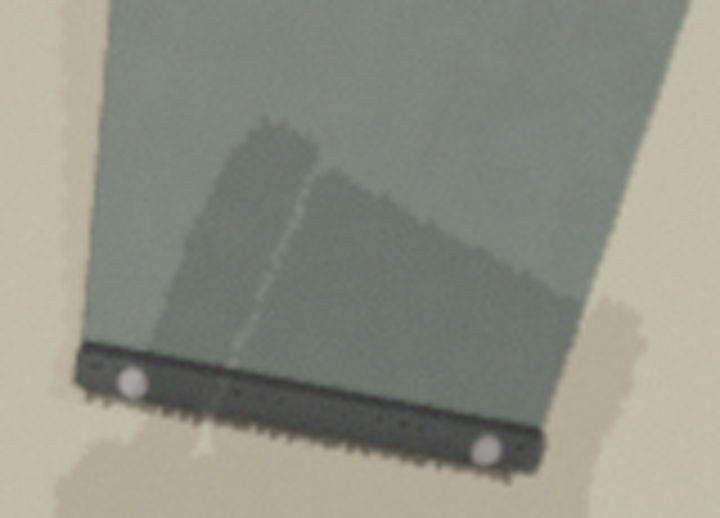

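View pics/4_c0_top.png

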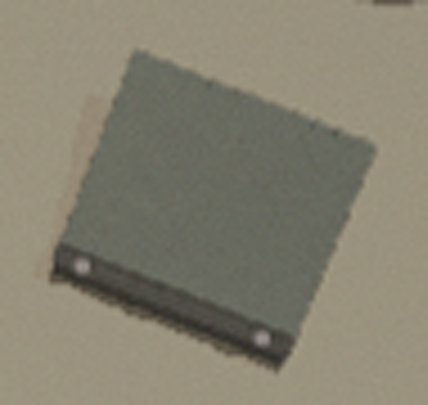

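```bash
python3 - <<'E'
from meas import *
w=load("c1_wrist.npz");t=load("c0_top.npz")
print("cams",[(-pose(c)[0].T@pose(c)[1]).round(3) for c in(w,t)])
o,n=np.array([.5906,-.3711,.0441]),np.array([-.3877,.1616,.9075])
def cast(c,u,v,o,n):
    a=ray(c,u,v,0);O=-pose(c)[0].T@pose(c)[1];d=a-O;return O+d*((o-O)@n)/(d@n)
def tri(a,b):
    Pm=[c["camera_matrix"]@np.c_[pose(c)] for c in(w,t)]
    X=cv2.triangulatePoints(Pm[0],Pm[1],np.array(a,float).reshape(2,1),np.array(b,float).reshape(2,1))[:,0];return X[:3]/X[3]
for a,b in(((288.9,76),(323.8,154.4)),((390.7,95.1),(375.1,175.1))):
    print("wrist",cast(w,*a,o,n).round(4),"top",cast(t,*b,np.array([.5973,-.3694,.0473]),np.array([-.3765,.1571,.913])).round(4),"tri",tri(a,b).round(4))
# timer face corners triangulated height via centroid
for f,c,roi in(("w",w,(250,175,310,235)),("t",t,(275,200,325,250))):
    m,P=timer(c,roi); M=cv2.moments(m,True); print(f,M["m10"]/M["m00"],M["m01"]/M["m00"])
ms=[]
for c,roi in((w,(250,175,310,235)),(t,(275,200,325,250))):
    m,P=timer(c,roi); M=cv2.moments(m,True); ms.append((M["m10"]/M["m00"],M["m01"]/M["m00"]))
print("timer tri",tri(*ms))
for x0 in(.42,): 
    P=cloud(w);k=(abs(P[...,0]-.42)<.12)&(P[...,1]>-.2)&(P[...,1]<-.08)&(P[...,2]>.01); 
    for y in(-.2,-.18,-.16,-.14,-.12,-.1): 
        kk=k&(abs(P[...,1]-y)<.01); print(y,kk.sum(),(P[kk][:,0].min().round(3),P[kk][:,2].max().round(3)) if kk.any() else "")
E
```

```text
cams [array([ 0.532, -0.32 ,  0.374]), array([ 0.318, -0.274,  0.884])]
wrist [ 0.569  -0.2952  0.0213] top [ 0.5688 -0.2952  0.0228] tri [ 0.5689 -0.2952  0.0223]
wrist [ 0.5242 -0.4049  0.0217] top [ 0.5239 -0.4032  0.0229] tri [ 0.524  -0.4036  0.0235]
w 279.67208546214584 204.36507199256852
t 298.1725616291533 225.18220793140406
timer tri [ 0.4190875  -0.24220958  0.00911745]
-0.2 0 
-0.18 0 
-0.16 1175 (np.float64(0.425), np.float64(0.117))
-0.14 1965 (np.float64(0.414), np.float64(0.114))
-0.12 2868 (np.float64(0.377), np.float64(0.104))
-0.1 17546 (np.float64(0.377), np.float64(0.179))
```

```bash
python3 - <<'E'
from meas import *
for f in("c1_wrist","c0_top"):
    c=load(f+".npz");P=cloud(c)
    k=(P[...,0]>.36)&(P[...,0]<.56)&(P[...,1]>-.205)&(P[...,1]<-.12)&(P[...,2]>.03)&(P[...,2]<.3)
    p=P[k]
    for x in np.arange(.37,.56,.02):
        q=p[abs(p[:,0]-x)<.01]
        if len(q)>3: i=q[:,1].argsort()[:5]; print(f,x.round(2),len(q),"min y pts",q[i[2]].round(3),"z",q[:,2].min().round(3),q[:,2].max().round(3))
# gripper bulge from wrist cam in tool frame
from workcell import arm
s=arm.state();c=load("c1_wrist.npz");P=cloud(c)
T=Ro.from_rotvec(s["orientation"]).inv().apply((P-s["tool_pos"]).reshape(-1,3))
k=(abs(T[:,2])<.12)&(abs(T[:,1])<.06)&(T[:,0]>-.14)&(T[:,0]<.03)
for x in np.arange(-.13,.03,.01):
    q=T[k&(abs(T[:,0]-x)<.005)]
    if len(q)>10: print("tool x",x.round(3),np.percentile(q[:,2],[1,99]).round(3),np.percentile(q[:,1],[1,99]).round(3))
E
```

```text
c1_wrist 0.41 56 min y pts [ 0.419 -0.138  0.107] z 0.09 0.107
c1_wrist 0.43 524 min y pts [ 0.434 -0.162  0.068] z 0.055 0.115
c1_wrist 0.45 274 min y pts [ 0.456 -0.164  0.11 ] z 0.055 0.117
c1_wrist 0.47 241 min y pts [ 0.47  -0.164  0.113] z 0.103 0.116
c1_wrist 0.49 213 min y pts [ 0.493 -0.165  0.107] z 0.098 0.11
c1_wrist 0.51 373 min y pts [ 0.502 -0.163  0.103] z 0.082 0.106
c1_wrist 0.53 98 min y pts [ 0.521 -0.135  0.086] z 0.074 0.09
c0_top 0.41 39 min y pts [ 0.418 -0.136  0.102] z 0.091 0.107
c0_top 0.43 165 min y pts [ 0.434 -0.16   0.07 ] z 0.055 0.117
c0_top 0.45 74 min y pts [ 0.454 -0.161  0.114] z 0.065 0.119
c0_top 0.47 54 min y pts [ 0.466 -0.163  0.112] z 0.107 0.119
c0_top 0.49 37 min y pts [ 0.483 -0.162  0.112] z 0.105 0.112
c0_top 0.51 73 min y pts [ 0.505 -0.161  0.107] z 0.082 0.107
c0_top 0.53 14 min y pts [ 0.522 -0.13   0.086] z 0.085 0.089
tool x -0.07 [-0.03  0.03] [0.016 0.021]
tool x -0.06 [-0.07   0.071] [0.005 0.019]
tool x -0.05 [-0.072  0.072] [-0.008  0.018]
tool x -0.04 [-0.072  0.073] [-0.01   0.015]
tool x -0.03 [-0.069  0.07 ] [0.001 0.015]
tool x -0.02 [-0.055  0.056] [-0.009  0.012]
tool x -0.01 [-0.055  0.056] [-0.01   0.012]
tool x -0.0 [-0.055  0.056] [-0.01   0.012]
tool x 0.01 [-0.049  0.049] [-0.01   0.012]
```

```bash
python3 - <<'E'
from h import *
from workcell import arm
print(rel(arm.state(),(.419,-.243,.09),down(np.radians(-12.4),-1)))
E
```

```text
(array([16.63, -4.2 , -5.02]), array([-0.001,  0.   ,  0.   ]))
```

>>> send_rows(motion=[{"x":4,"y":-1.5,"z":-1.7,"rx":0,"ry":0,"rz":0,"grip":0.87},{"x":8,"y":-3,"z":-3.4,"rx":0,"ry":0,"rz":0,"grip":0.87},{"x":11,"y":-4.2,"z":-5,"rx":0,"ry":0,"rz":0,"grip":0.87},{"x":14,"y":-4.2,"z":-5,"rx":0,"ry":0,"rz":0,"grip":0.87},{"x":16.6,"y":-4.2,"z":-5,"rx":0,"ry":0,"rz":0,"grip":0.87},{"x":16.6,"y":-4.2,"z":-5,"rx":0,"ry":0,"rz":0,"grip":0.87},{"x":16.6,"y":-4.2,"z":-5,"rx":0,"ry":0,"rz":0,"grip":0.87},{"x":16.6,"y":-4.2,"z":-5,"rx":0,"ry":0,"rz":0,"grip":0.87}])

```text
t: 2.38
tool_pos: [0.4199, -0.2429, 0.0914]
orientation: [1.367, 1.097, -1.366]
ft_force: [-0.3, 0.7, 0.1]
opening: 0.869
```

```bash
python3 - <<'E'
from meas import *
from workcell import arm
s=arm.state();print(s["t"],s["tool_pos"],s["opening"])
c=arm.capture("wrist"); np.savez("c2_wrist.npz",**c); cv2.imwrite("pics/5_wrist.png",c["img"][:,:,::-1])
P=cloud(c);T=Ro.from_rotvec(s["orientation"]).inv().apply((P-s["tool_pos"]).reshape(-1,3))
k=(abs(T[:,2])<.12)&(abs(T[:,1])<.03)
for x in np.arange(-.06,.09,.005):
    q=T[k&(abs(T[:,0]-x)<.0025)]
    if len(q)>10: print("tool x",x.round(3),len(q),np.percentile(q[:,2],[1,99]).round(3),np.percentile(q[:,1],[1,99]).round(3))
m=((P[...,2]>.009)&(P[...,2]<.026)).astype(np.uint8)
k,l,st,cen=cv2.connectedComponentsWithStats(m); 
for i in range(1,k):
    if st[i,4]>500: print(st[i],cen[i])
E
```

```text
2.375 [ 0.41985072 -0.24289111  0.09139873] 0.8689474204687057
tool x -0.06 5665 [-0.067  0.068] [0.007 0.019]
tool x -0.055 5545 [-0.067  0.068] [0.001 0.019]
tool x -0.05 4032 [-0.067  0.068] [-0.007  0.019]
tool x -0.045 2584 [-0.067  0.069] [-0.011  0.018]
tool x -0.04 4432 [-0.067  0.068] [-0.01   0.014]
tool x -0.035 3265 [-0.067  0.068] [-0.01   0.015]
tool x -0.03 1356 [-0.066  0.067] [0.007 0.015]
tool x -0.025 1544 [-0.094  0.056] [-0.009  0.028]
tool x -0.02 2252 [-0.099  0.043] [-0.015  0.03 ]
tool x -0.015 1005 [-0.108  0.051] [-0.024  0.03 ]
tool x -0.01 705 [-0.115  0.051] [-0.029  0.012]
tool x -0.005 606 [-0.117  0.051] [-0.028  0.012]
tool x -0.0 525 [-0.05   0.051] [-0.01   0.012]
tool x 0.005 455 [-0.05   0.051] [-0.01   0.012]
tool x 0.01 665 [-0.109  0.049] [-0.022  0.012]
tool x 0.015 491 [-0.112  0.038] [-0.022  0.011]
tool x 0.02 766 [-0.116 -0.084] [-0.021  0.001]
tool x 0.025 473 [-0.119 -0.082] [-0.021  0.001]
tool x 0.03 202 [-0.119 -0.083] [-0.021  0.001]
tool x 0.035 134 [-0.12  -0.104] [-0.022  0.002]
tool x 0.07 1596 [-0.12  -0.094] [-0.028  0.029]
tool x 0.075 7072 [-0.117  0.03 ] [-0.029  0.029]
tool x 0.08 335 [-0.095  0.032] [-0.027  0.03 ]
tool x 0.085 137 [-0.101  0.028] [-0.018  0.03 ]
[    9     0   185   269 19919] [107.31231488 123.67498368]
[ 583  133   57   91 1942] [606.11637487 173.76519053]
[ 273  184   88   81 6713] [316.83420229 223.89185163]
```

View pics/5_wrist.png

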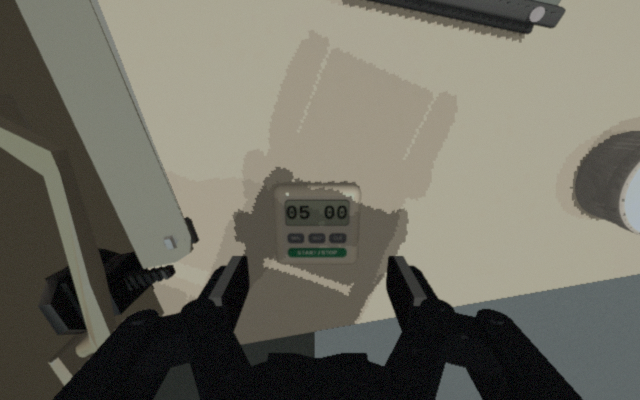

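```bash
python3 - <<'E'
from meas import *
c=load("c2_wrist.npz");m,P=timer(c,(265,175,372,272))
z=np.median(P[m>0][:,2]); q=P[m>0]; q=q[abs(q[:,2]-z)<.003]
r=cv2.minAreaRect((q[:,:2]*1000).astype(np.float32));print(z,r)
from workcell import arm
print(rel(arm.state(),(r[0][0]/1000,r[0][1]/1000,.024),down(np.radians(r[2]-90),-1)))
E
```

```text
0.01636967092936299 ((418.9367980957031, -242.98988342285156), (62.441287994384766, 62.949119567871094), 77.6657485961914)
(array([ 6.73, -0.09,  0.04]), array([-0.001,  0.001, -0.002]))
```

>>> send_rows(motion=[{"x":2.5,"y":0,"z":0,"rx":0,"ry":0,"rz":0,"grip":0.87},{"x":5,"y":-0.1,"z":0,"rx":0,"ry":0,"rz":0,"grip":0.87},{"x":6.7,"y":-0.1,"z":0,"rx":0,"ry":0,"rz":0,"grip":0.87},{"x":6.7,"y":-0.1,"z":0,"rx":0,"ry":0,"rz":0,"grip":0.87},{"x":6.7,"y":-0.1,"z":0,"rx":0,"ry":0,"rz":0,"grip":0.87},{"x":6.7,"y":-0.1,"z":0,"rx":0,"ry":0,"rz":0,"grip":0.6},{"x":6.7,"y":-0.1,"z":0,"rx":0,"ry":0,"rz":0,"grip":0.5},{"x":6.7,"y":-0.1,"z":0,"rx":0,"ry":0,"rz":0,"grip":0.5},{"x":6.7,"y":-0.1,"z":0,"rx":0,"ry":0,"rz":0,"grip":0.5},{"x":6.7,"y":-0.1,"z":0,"rx":0,"ry":0,"rz":0,"grip":0.5}], force=30)

```text
t: 3.68
tool_pos: [0.419, -0.2425, 0.0244]
orientation: [1.367, 1.097, -1.366]
ft_force: [-1.8, 1.3, 5.9]
opening: 0.743
```

>>> send_rows(motion=[{"x":-1,"y":0,"z":0,"rx":0,"ry":0,"rz":0,"grip":0.5},{"x":-3,"y":0,"z":0,"rx":0,"ry":0,"rz":0,"grip":0.5},{"x":-6,"y":0,"z":0,"rx":0,"ry":0,"rz":0,"grip":0.5},{"x":-9,"y":0,"z":0,"rx":0,"ry":0,"rz":0,"grip":0.5},{"x":-10,"y":0,"z":0,"rx":0,"ry":0,"rz":0,"grip":0.5},{"x":-10,"y":0,"z":0,"rx":0,"ry":0,"rz":0,"grip":0.5},{"x":-10,"y":0,"z":0,"rx":0,"ry":0,"rz":0,"grip":0.5}])

```text
t: 4.55
tool_pos: [0.4181, -0.242, 0.1223]
orientation: [1.367, 1.101, -1.367]
ft_force: [-0.0, 0.0, -1.2]
opening: 0.739
```

```bash
python3 - <<'E'
from meas import *
from workcell import arm
s=arm.state();print(s["t"],s["tool_pos"],s["opening"],s["ft_force"])
c=arm.capture("wrist"); np.savez("c3_wrist.npz",**c); cv2.imwrite("pics/6_wrist.png",c["img"][:,:,::-1])
P=cloud(c);T=Ro.from_rotvec(s["orientation"]).inv().apply((P-s["tool_pos"]).reshape(-1,3)).reshape(P.shape)
k=(abs(T[...,2])<.028)&(abs(T[...,1])<.045)&(T[...,0]>-.01)&(T[...,0]<.04)
q=T[k];o,n=plane(q@np.array([[0,0,-1],[0,1,0],[1,0,0.]]));print(len(q),np.median(q[:,0]),n,q.min(0),q.max(0))
print(cv2.minAreaRect((T[k][:,1:]*1000).astype(np.float32)))
E
```

```text
4.55 [ 0.41814807 -0.24197982  0.12230161] 0.7394898600064599 [-0.03432555  0.03316898 -1.15912418]
12147 0.007989830137564163 [-0.00213458  0.03877637  0.99924563] [ 0.00516256 -0.03228123 -0.02798694] [0.01894977 0.03225816 0.02799818]
((-0.01390838623046875, 0.0040187835693359375), (55.982173919677734, 64.54251861572266), 89.98926544189453)
```

View pics/6_wrist.png

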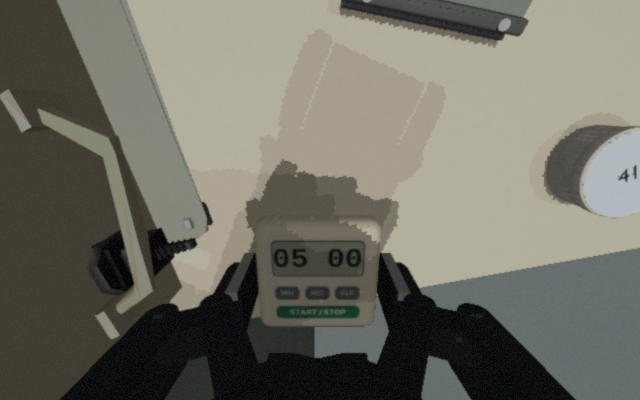

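```bash
cat >> h.py <<'E'
az=np.radians(-22.5);th=np.radians(24.9);B0=np.array([.5465,-.3498,.0222])
xb=np.array([np.cos(az)*np.cos(th),np.sin(az)*np.cos(th),np.sin(th)]);yb=np.array([-np.sin(az),np.cos(az),0]);zb=np.cross(xb,yb)
BR=np.c_[-zb,xb,-yb]
def tcp(x,y,z,off=.016): return B0+xb*x+yb*y+zb*(z+off)
E
python3 - <<'E'
from h import *
from workcell import arm
s=arm.state()
for p in((.037,0,.06),(.036,0,.009)): print(tcp(*p),rel(s,tcp(*p),BR))
E
```

```text
[ 0.54794301 -0.35039772  0.10671367] (array([ 1.53, 15.01,  7.81]), array([ 0.174, -0.039,  0.435]))
[ 0.56694332 -0.3582679   0.06003339] (array([ 6.19, 17.04,  8.17]), array([ 0.174, -0.039,  0.435]))
```

>>> send_rows(motion=[{"x":0,"y":2,"z":1,"rx":0.022,"ry":-0.005,"rz":0.054,"grip":0.5},{"x":0,"y":4,"z":2,"rx":0.043,"ry":-0.01,"rz":0.109,"grip":0.5},{"x":0,"y":6,"z":3,"rx":0.065,"ry":-0.015,"rz":0.163,"grip":0.5},{"x":0,"y":8,"z":4,"rx":0.087,"ry":-0.02,"rz":0.217,"grip":0.5},{"x":0,"y":10,"z":5,"rx":0.109,"ry":-0.024,"rz":0.272,"grip":0.5},{"x":0,"y":12,"z":6,"rx":0.13,"ry":-0.029,"rz":0.326,"grip":0.5},{"x":0.7,"y":14,"z":7,"rx":0.152,"ry":-0.034,"rz":0.38,"grip":0.5},{"x":1.5,"y":15,"z":7.8,"rx":0.174,"ry":-0.039,"rz":0.435,"grip":0.5},{"x":1.5,"y":15,"z":7.8,"rx":0.174,"ry":-0.039,"rz":0.435,"grip":0.5},{"x":1.5,"y":15,"z":7.8,"rx":0.174,"ry":-0.039,"rz":0.435,"grip":0.5},{"x":1.5,"y":15,"z":7.8,"rx":0.174,"ry":-0.039,"rz":0.435,"grip":0.5}])

```text
t: 5.98
tool_pos: [0.5483, -0.3504, 0.1086]
orientation: [1.586, 0.617, -1.178]
ft_force: [0.4, -0.0, -0.7]
opening: 0.739
```

```bash
python3 - <<'E'
from meas import *
from workcell import arm
s=arm.state();print(s["t"],s["tool_pos"],s["opening"],s["ft_force"],s["qpos"].round(2))
for n in("wrist","side","top"):
    c=arm.capture(n); np.savez(f"c4_{n}.npz",**c); cv2.imwrite(f"pics/7_{n}.png",c["img"][:,:,::-1])
    if n=="wrist":
        P=cloud(c);T=Ro.from_rotvec(s["orientation"]).inv().apply((P-s["tool_pos"]).reshape(-1,3)).reshape(P.shape)
        k=(abs(T[...,2])<.028)&(abs(T[...,1])<.031)&(T[...,0]>-.01)&(T[...,0]<.02);q=T[k]
        A=np.c_[q[:,1],q[:,2],np.ones(len(q))];print("face in tool x=a y+b z+c",np.linalg.lstsq(A,q[:,0],rcond=None)[0])
        B=(P-B0)@np.c_[xb,yb,zb]
        k=(B[...,0]>.07)&(B[...,0]<.09)&(abs(B[...,1])<.05)&(abs(B[...,2])<.01); print("plate z in bed",k.sum(),B[k].mean(0))
print(rel(s,tcp(.036,0,.009),BR),(np.c_[xb,yb,zb].T@(s["tool_pos"]-B0)))
E
```

```text
5.975 [ 0.54833577 -0.35040639  0.10864972] 0.7392444700194007 [ 0.36315427 -0.00947949 -0.7371066 ] [-0.66  0.51  1.64  0.21  0.57  1.15]
face in tool x=a y+b z+c [ 0.02213954 -0.0025135   0.00844562]
plate z in bed 4087 [ 8.02324020e-02 -8.20158968e-05 -7.51624517e-04]
(array([ 5.26, -0.22,  0.01]), array([ 0.   ,  0.001, -0.001])) [0.03814729 0.00014229 0.07760191]
```

View pics/7_wrist.png

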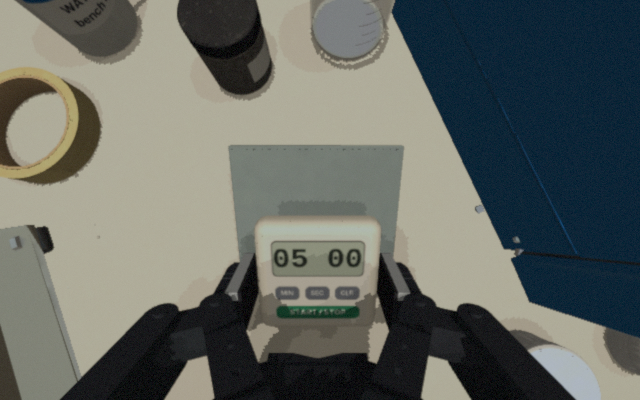

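View pics/7_side.png

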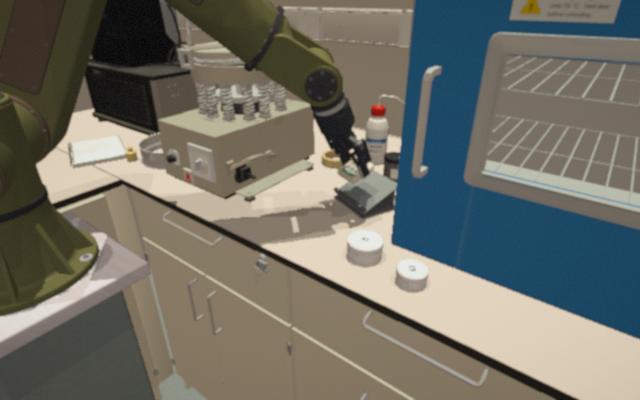

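>>> send_rows(motion=[{"x":1.5,"y":-0.1,"z":0,"rx":0,"ry":0,"rz":0,"grip":0.5},{"x":3,"y":-0.2,"z":0,"rx":0,"ry":0,"rz":0,"grip":0.5},{"x":4,"y":-0.2,"z":0,"rx":0,"ry":0,"rz":0,"grip":0.5},{"x":4.7,"y":-0.2,"z":0,"rx":0,"ry":0,"rz":0,"grip":0.5},{"x":5.1,"y":-0.2,"z":0,"rx":0,"ry":0,"rz":0,"grip":0.5},{"x":5.1,"y":-0.2,"z":0,"rx":0,"ry":0,"rz":0,"grip":0.5},{"x":5.1,"y":-0.2,"z":0,"rx":0,"ry":0,"rz":0,"grip":0.5}])

```text
t: 7.0
tool_pos: [0.5666, -0.3583, 0.0616]
orientation: [1.586, 0.616, -1.177]
ft_force: [-0.1, 0.5, -0.3]
opening: 0.739
```

```bash
python3 - <<'E'
from meas import *
from workcell import arm
s=arm.state();print(s["t"],s["opening"],s["ft_force"],(np.c_[xb,yb,zb].T@(s["tool_pos"]-B0)))
for n in("wrist","side"):
    c=arm.capture(n); np.savez(f"c5_{n}.npz",**c); i=c["img"][:,:,::-1]
    if n=="side": i=cv2.resize(i[130:230,310:420],None,fx=6,fy=6,interpolation=cv2.INTER_CUBIC)
    cv2.imwrite(f"pics/8_{n}.png",i)
    if n=="wrist":
        B=(cloud(c)-B0)@np.c_[xb,yb,zb]; k=(abs(B[...,1])<.028)&(B[...,0]>.012)&(B[...,0]<.058)&(B[...,2]>.01)&(B[...,2]<.03)
        q=B[k];print("face",len(q),np.median(q[:,2]),np.linalg.lstsq(np.c_[q[:,:2],np.ones(len(q))],q[:,2],rcond=None)[0])
E
```

```text
7.0 0.7385628227425979 [-0.10497314  0.54224209 -0.30585283] [ 0.03638857 -0.00011585  0.02656799]
face 8372 0.01835556021234499 [ 0.00154113 -0.00243548  0.01829348]
```

View pics/8_wrist.png

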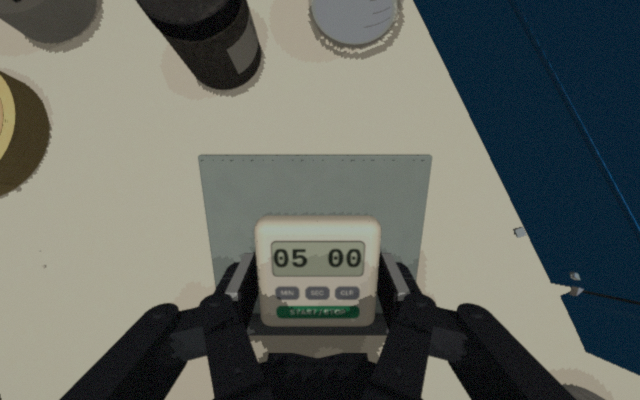

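View pics/8_side.png

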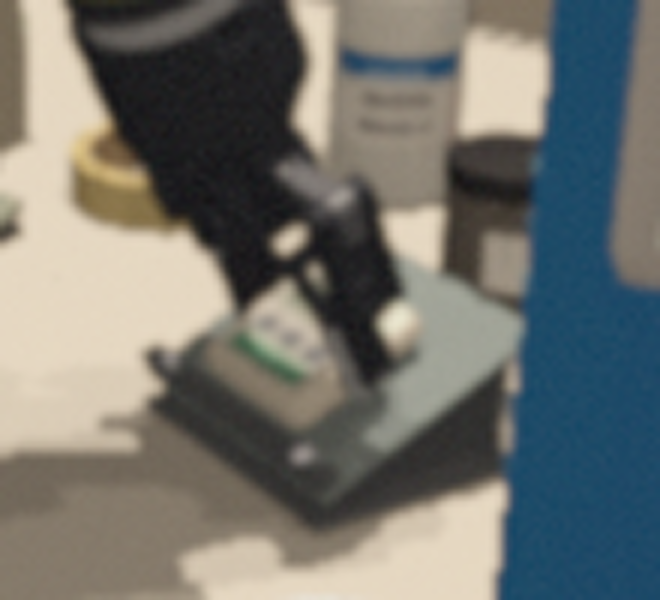

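>>> send_rows(motion=[{"x":0.1,"y":0,"z":0,"rx":0,"ry":0,"rz":0,"grip":0.5},{"x":0.2,"y":0,"z":0,"rx":0,"ry":0,"rz":0,"grip":0.5},{"x":0.2,"y":0,"z":0,"rx":0,"ry":0,"rz":0,"grip":0.5},{"x":0.2,"y":0,"z":0,"rx":0,"ry":0,"rz":0,"grip":0.5}])

```text
t: 7.6
tool_pos: [0.5673, -0.3585, 0.0593]
orientation: [1.586, 0.617, -1.178]
ft_force: [-0.5, -0.2, -0.4]
opening: 0.736
```

>>> send_rows(motion=[{"x":0.1,"y":0,"z":0,"rx":0,"ry":0,"rz":0,"grip":0.5},{"x":0.1,"y":0,"z":0,"rx":0,"ry":0,"rz":0,"grip":0.5},{"x":0.1,"y":0,"z":0,"rx":0,"ry":0,"rz":0,"grip":0.5}])

```text
t: 7.98
tool_pos: [0.5675, -0.3586, 0.0592]
orientation: [1.586, 0.617, -1.178]
ft_force: [-10.0, 4.9, 10.4]
opening: 0.737
```

>>> send_rows(motion=[{"x":-0.05,"y":0,"z":0,"rx":0,"ry":0,"rz":0,"grip":0.5},{"x":-0.05,"y":0,"z":0,"rx":0,"ry":0,"rz":0,"grip":0.77},{"x":-0.05,"y":0,"z":0,"rx":0,"ry":0,"rz":0,"grip":0.8},{"x":-0.05,"y":0,"z":0,"rx":0,"ry":0,"rz":0,"grip":0.87},{"x":-0.05,"y":0,"z":0,"rx":0,"ry":0,"rz":0,"grip":0.87},{"x":-0.05,"y":0,"z":0,"rx":0,"ry":0,"rz":0,"grip":0.87}])

```text
t: 8.72
tool_pos: [0.5675, -0.3586, 0.0589]
orientation: [1.586, 0.617, -1.178]
ft_force: [-0.6, -0.8, 0.4]
opening: 0.872
```

```bash
python3 - <<'E'
from meas import *
from workcell import arm
s=arm.state();print(s["t"],s["opening"],s["ft_force"])
c=arm.capture("wrist"); np.savez("c6.npz",**c);cv2.imwrite("pics/9_wrist.png",c["img"][:,:,::-1])
E
```

```text
8.725 0.8720486982381788 [-0.58460162 -0.83812298  0.36346643]
```

View pics/9_wrist.png

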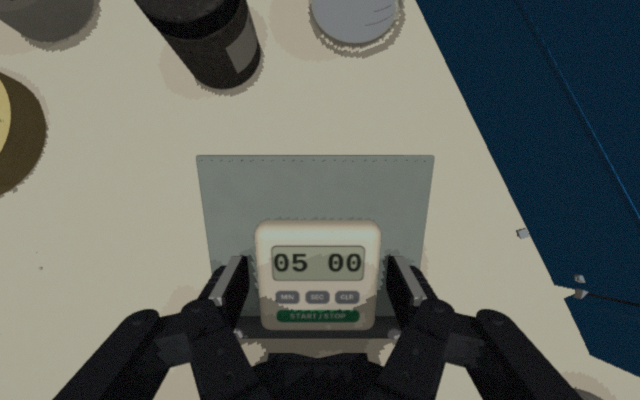

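Fingers are clear on both sides of the timer (columns 255–380), which has slid down to the cleat (row ~328). Backing straight off.

>>> send_rows(motion=[{"x":-1,"y":0,"z":0,"rx":0,"ry":0,"rz":0,"grip":0.87},{"x":-2.5,"y":0,"z":0,"rx":0,"ry":0,"rz":0,"grip":0.87},{"x":-5,"y":0,"z":0,"rx":0,"ry":0,"rz":0,"grip":0.87},{"x":-8,"y":0,"z":0,"rx":0,"ry":0,"rz":0,"grip":0.87},{"x":-11,"y":0,"z":0,"rx":0,"ry":0,"rz":0,"grip":0.87},{"x":-12,"y":0,"z":0,"rx":0,"ry":0,"rz":0,"grip":0.87},{"x":-12,"y":0,"z":0,"rx":0,"ry":0,"rz":0,"grip":0.87},{"x":-12,"y":0,"z":0,"rx":0,"ry":0,"rz":0,"grip":0.87}])

```text
t: 9.78
tool_pos: [0.5206, -0.339, 0.1667]
orientation: [1.586, 0.618, -1.178]
ft_force: [-0.7, -0.0, 0.4]
opening: 0.872
```

```bash
python3 - <<'E'
from meas import *
from workcell import arm
s=arm.state();print(s["t"],s["opening"],s["ft_force"],s["tool_pos"])
for n in("wrist","side"):
    c=arm.capture(n); i=c["img"][:,:,::-1]
    if n=="side": i=cv2.resize(i[130:230,310:420],None,fx=6,fy=6,interpolation=cv2.INTER_CUBIC)
    cv2.imwrite(f"pics/10_{n}.png",i)
    B=(cloud(c)-B0)@np.c_[xb,yb,zb]
    k=(abs(B[...,1])<.06)&(B[...,0]>0)&(B[...,0]<.09)&(B[...,2]>.012)&(B[...,2]<.022)
    kk,l,st,_=cv2.connectedComponentsWithStats(k.astype(np.uint8)); k=l==1+np.argmax(st[1:,4]); q=B[k]
    print(n,len(q),np.linalg.lstsq(np.c_[q[:,:2],np.ones(len(q))],q[:,2],rcond=None)[0],cv2.minAreaRect((q[:,:2]*1000).astype(np.float32)))
E
```

```text
9.775 0.8719136102483976 [-0.70318916 -0.0268552   0.41883863] [ 0.52061028 -0.33897892  0.16668392]
wrist 4382 [-0.00318144 -0.00116185  0.01558673] ((33.419925689697266, -0.7188758850097656), (63.1752815246582, 62.79780197143555), 0.002307774731889367)
side 453 [0.00060212 0.01052556 0.01449536] ((33.009300231933594, -1.7949485778808594), (64.3943862915039, 61.912818908691406), 89.90113067626953)
```

View pics/10_wrist.png

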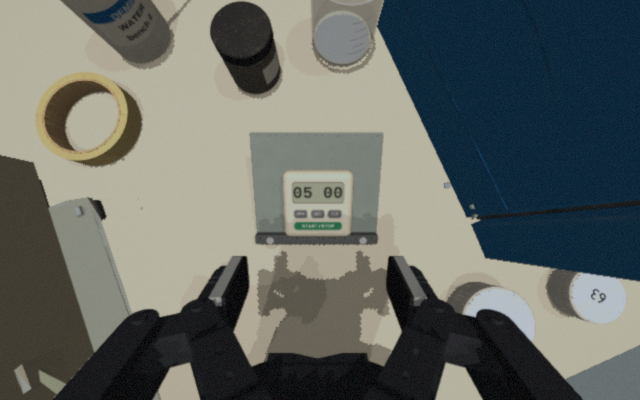

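View pics/10_side.png

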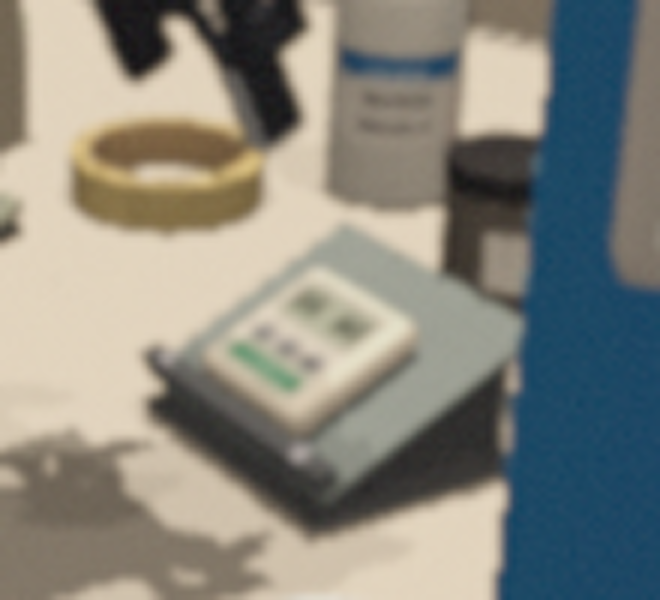

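The timer (317,203) lies flat against the cleat (row 239), centred with its display uphill, and the gripper is clear of it.

```bash
python3 -c "
from workcell import arm
print(arm.finish_job())"
```

```text
the job is handed in; nothing more can be done
None
```

The timer is on the stand, flat on its back against the cleat with its display uphill. I let go of it there and handed the job in at about 9.8 s.

I gripped it across its 64 mm width, lifted it and tilted it to the slope. I lowered it until it lightly touched the plate (about 15 N), opened the gripper so it slid down to the cleat, and backed straight off.

**Last checks in the bed frame:**

| Check | Wrist camera | Side camera |
|---|---|---|
| Centre up the slope (x; fully home is 32 mm) | 33.4 mm | 33.0 mm |
| Centre across (y) | -0.7 mm | -1.8 mm |
| Tilt from the plate | about 0.2° | about 0.6° |
| Edge along the cleat | within 0.1° | within 0.1° |

- **Clearance:** the gripper was about 11 cm clear of the timer, with no contact force beyond noise.
- **Disagreements:** the two cameras differed by about 1 mm in the timer's final position. The timer's face read about 15 mm above the plate instead of 16 mm, which is within the camera calibration.
- **Rest:** I did not measure the timer's speed directly. It was already against the cleat in the picture taken just after release, and again in the one after I backed off.
- **Refused call:** the first move call was rejected because its rows left out some keys. Nothing moved, and I resent it in full.

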